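# Demould a resin casting and weigh it

### The arm

A 7-joint arm with a two-finger parallel gripper is mounted at the origin on the work surface. World frame = base frame: x ahead of the robot, y to its left, z up, the work surface at z = 0. Lengths are in m, angles in rad, forces in N, time in s.
With the tool pointing down it reaches from about 0.35 to 0.9 m from the base axis. Payload 8.1 kg.
Tool frame: the origin (TCP) lies midway between the tips of the shut fingers; the grasp point (between the pads) lies 19 mm behind it; z points along the fingers, y is the line along which they close (so a half turn about z gives the same grasp; the last joint's range is limited). The gripper opens to 92 mm and grips with 3 to 60 N. Pads are 19 mm wide; open, the fingers measure 130 mm over their backs; the gripper's body (75 mm by 190 mm) begins 47 mm behind the grasp point.
Start: joints at [-1.426, 0.434, 0.025, 1.573, -0.012, 1.134, -0.075], TCP at [0.153, 0.606, 0.227] pointing down, gripper open.
Joint ranges: [-2.62, 2.62], [-0.44, 2.09], [-1.27, 1.32], [0.08, 2.57], [-1.32, 4.46], [0.12, 2], [-2.74, 2.74]. Speed limits (rad/s): [2.22, 2.22, 3.01, 3.01, 3.14, 3.14, 3.14].

### API

Orientations are given as a rotation vector (axis times angle).
In Python, from cell import arm gives the robot as it stands.
- The arm moves only by the tool move_arm, never from a script. Its argument "motion" is a list of rows, each an object of numbers: "tx", "ty", "tz": the shift along the tool's x, y, z normalised to -1 to 1, where 1 is 1000 mm; "twist": the turn about the tool's z normalised to -1 to 1, where 1 is pi/2 rad. In form: [{"tx": .., "ty": .., "tz": .., "twist": ..}, ...]. A call has 1 to 12 rows; each row shifts and turns the commanded pose from where the row before left it, along the tool's axes as they then stand; what a row does not reach is not made up. A row lasts 1/10 s, in which the tool goes at most 50 mm and 8.59 degrees, less where a joint would pass 70% of its speed; a pose out of reach is approached as far as the arm can. A call with a number of a shift or a turn outside -1 to 1 is refused whole. A call with a gripper value outside its range is refused whole. "gripper" is the gripper's target within -1 to 1 (shut at 1, half-way at 0, fully open at -1), set as the call begins (left out, the last holds). The fingers move at their own pace and stop on an object; "squeeze" is the grip in N (left out, the last holds). Time passes only in rows, so rows that do not move let the fingers close. It gives the time, the measured TCP pose, the force, the opening and the grip force at its end, in the units of the state.
- arm.observe(): the state, without advancing time (a new reading comes with each control period).
- arm.get_image(name): name is "side" or "top" or "wrist"; returns the picture (420x560x3 uint8, red, green, blue); there is no depth.
- arm.calibration(name): a dict with "K" (3x3 intrinsics, pixels), "T" (4x4, takes a point from camera to world coordinates). Camera axes: x right, y down, z forward; pixel columns grow to the right and rows downward; lengths in m; the calibration is good to about 2 mm. A picture is of the moment at which its call begins: read the wrist's pose just before it. calibration takes no time and is no camera call; for the wrist camera it gives the pose at the moment of the call.
- arm.sign_off(): hands the job in; it is judged then, once.
Trained networks look in the newest picture that a camera, given by its name, has taken for a name from the list of things; names that differ only in an ending like _2 or _b are one class to them, and where a whole thing is asked for, a point or a joint stands for the part that bears it (a point fixed in the world has none). Each returns a list of dicts, best first, with "conf" (0 to 1); they miss things now and then, are a little off and sometimes report something else, mostly with a low value. They report only what shows in the picture. A call takes as long as a camera call.
- arm.look_for(camera, query): "point" ([column, row] as shares, 0 to 1, of the picture: columns of its width, rows of its height, amid what is visible of it).
- arm.regions_of(camera, query): "region" (420x560 bool, what is visible of it) and "point" ([column, row] as shares, 0 to 1, of the picture: columns of its width, rows of its height, amid what is visible of it).
- arm.place_of(camera, query): "point" ([column, row] as shares, 0 to 1, of the picture: columns of its width, rows of its height: a listed point, or the origin of a listed thing).
The state is a dict: "clock": time; "joints": joint angles; "dq": joint speeds; "joint_efforts": joint torques, N m; "position": TCP position; "ee_rot": TCP orientation; "force": force on the tool from outside, world axes, zero at the start; "ft_torque": the same for the moment, N m; "width": opening from 0.0 (shut) to 1.0 (fully open); "gripper_force": force on a finger pad.
Only numpy, scipy, OpenCV 4.12 (cv2) and the standard library are available. Lean on these libraries where they do the work, as an engineer would, in place of code of your own. Each camera call takes 0.05 s, during which the arm holds its last target. There are 200 camera calls.

### The job

One of the three resin castings in the aluminium mould has a grey holder standing on it. Lift that casting out of its cavity by the holder and stand it upright in the middle of the balance pan, then let go. The resin is brittle and the balance delicate: grip lightly, set it down gently instead of dropping or pressing it, and leave the mould, the other castings, the spare holder and the beaker where they are.

Things in the scene. Friction and masses are not known exactly. Their poses are not given: they have to be found in the camera images.
- casting: Casting to take: amber resin block 54 x 38 x 24 mm (x, y, z), on it a grey holder: plate 54 x 38 x 4 mm and upright bar 46 (x) x 16 (y) x 32 mm, the bar 28 to 60 mm above the origin (centre of underside, z up). 60 to 130 g. Starts upright and loose in one mould cavity, aligned with it; plate top 2 mm, bar top 34 mm above the mould. Pinch the bar across its 16 mm, from above, with under 75 N a side.
- mould: Aluminium mould lying loose on the bench, 1.5 kg, 105 x 200 x 36 mm (x, y, z). Origin: centre of its underside. Three open cavities in a row at y = -62, 0 and +62 mm, each 58 mm (x) by 42 mm (y) and 26 mm deep, about 2 mm of play around each casting; their floors lie 10 mm above the origin.
- blank_a: Another amber resin casting, 54 x 38 x 20 mm, without a holder, its top 6 mm below the mould's face, in another cavity; origin at the centre of its underside. Leave it.
- blank_b: The same as blank_a, in the remaining cavity. Leave it.
- balance: Laboratory balance, fixed to the bench, white housing 270 x 190 mm and 60 mm high with a sloped grey display panel up to 76 mm high on the robot's side. Origin: on the bench below the pan's centre; the housing reaches from x = -175 to +95 mm of it.
- pan (a point): Centre of the upper face of the balance's round flat steel pan, 150 mm in diameter, no rim, 76 mm above the bench; rigid. Nothing stands on it.
- spare_holder: Bystander: a grey holder without resin, standing on the bench (plate 54 x 38 x 4 mm, bar 46 x 16 x 32 mm, 36 mm high in all); origin at the centre of its underside.
- beaker: Bystander: glass beaker, 72 mm in diameter, 85 mm high; origin at the centre of its underside.

How it is judged:
By the outcome, as a careful person would: the job done as asked, in the order asked, and still so for the second after the job is handed in, with the robot touching nothing.
It also fails if it takes over 42 s, if anything falls off the work surface, if the arm or the gripper's body presses on something with over 40 N, if the wrist force passes 120 N, or if a joint passes its speed limit or range.

## Working session

There is one attempt and no reset: what is moved stays moved. The work goes in short steps, Python scripts to look and compute and a tool call to move; the robot and the scene stay as the last step left them, time stands still between calls to the robot, and variables do not carry over. Pictures are saved under pics/ and viewed, at most 10 in all, crops included, and the job is handed in when it is done.

Besides the shell and the picture viewer there is one more tool, called as name(argument=value, ...) on one line, values as JSON. move_arm: Moves the arm, as the interface text tells. Scaled input: -1 to 1 covers 1000 mm each way for a shift and pi/2 rad each way for a turn. Its arguments: {"type":"object","properties":{"motion":{"type":"array","items":{"type":"object","properties":{"tx":{"type":"number"},"ty":{"type":"number"},"tz":{"type":"number"},"twist":{"type":"number"}}}},"gripper":{"type":"number"},"squeeze":{"type":"number"}},"required":["motion"]}

```bash
mkdir -p pics
cat > h.py <<'E'
import numpy as np, cv2
from cell import arm
W,H=560,420
def snap(n,f=None):
    im=arm.get_image(n)
    if f: cv2.imwrite('pics/'+f,im[:,:,::-1])
    return im
def ray(n,p):
    c=arm.calibration(n);K=np.array(c['K']);T=np.array(c['T'])
    d=T[:3,:3]@np.linalg.solve(K,[p[0],p[1],1.]);return T[:3,3],d/np.linalg.norm(d)
def at(n,p,z):
    o,d=ray(n,p);return o+d*(z-o[2])/d[2]
def tri(rs):
    A=0;b=0
    for o,d in rs:
        M=np.eye(3)-np.outer(d,d);A=A+M;b=b+M@o
    return np.linalg.solve(A,b)
def proj(n,X):
    c=arm.calibration(n);p=np.array(c['K'])@(np.linalg.inv(c['T'])@np.append(X,1))[:3];return p[:2]/p[2]
E
python3 - <<'E'
from h import *
a=snap('top');b=snap('side')
cv2.imwrite('pics/top0.png',a[:,:,::-1]);cv2.imwrite('pics/side0.png',b[:,:,::-1])
s=arm.observe();print(s)
for q in ['casting','mould','blank_a','balance','pan','spare_holder','beaker']:
    for c in ['top','side']:
        print(q,c,[(np.round(np.array(r['point'])*[W,H],1).tolist(),round(r['conf'],2)) for r in arm.place_of(c,q)[:3]])
E
```

```text
{'clock': 0.1, 'joints': array([-1.42557169,  0.4351703 ,  0.02500541,  1.57401335, -0.01157797,
        1.13399813, -0.07511797]), 'dq': array([-0.00032896, -0.0007741 ,  0.00281797, -0.00215121,  0.00149132,
        0.00141402,  0.00168448]), 'joint_efforts': array([ 2.64945040e-03, -6.69130039e+01,  9.87503082e-01, -3.15146363e+01,
       -6.05874904e-02,  3.74338450e-02,  1.31051394e-05]), 'position': array([0.15327333, 0.60543709, 0.22601047]), 'ee_rot': array([-3.88451563e-01, -3.11746974e+00,  2.26919955e-03]), 'force': array([-0.08772187,  0.2217104 , -0.02564728]), 'ft_torque': array([-0.02526049,  0.00384318, -0.02528765]), 'gripper_force': 0.0, 'width': 0.9997540618760593}
casting top [([201.2, 233.5], 0.79)]
casting side [([201.4, 206.6], 0.91)]
mould top [([173.8, 241.9], 0.93)]
mould side [([182.7, 197.7], 0.81), ([181.2, 195.5], 0.51)]
blank_a top [([147.1, 249.7], 0.89), ([173.0, 243.7], 0.59)]
blank_a side [([162.4, 185.8], 0.47), ([178.8, 194.8], 0.46), ([211.2, 265.5], 0.28)]
balance top [([374.8, 237.3], 0.78)]
balance side [([310.4, 325.5], 0.73)]
pan top [([385.9, 238.9], 0.94)]
pan side [([311.6, 291.9], 0.84)]
spare_holder top [([280.2, 271.4], 0.79)]
spare_holder side [([213.1, 264.4], 0.86)]
beaker top [([274.6, 163.8], 0.61), ([377.0, 238.5], 0.19)]
beaker side [([305.9, 216.7], 0.78)]
```

View pics/top0.png

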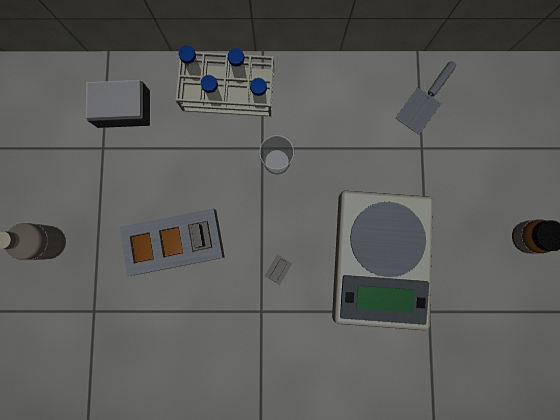

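View pics/side0.png

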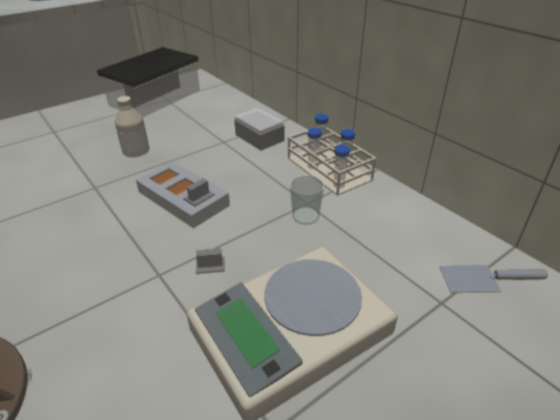

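The top view shows the mould tilted at (173,242), with the holder-bearing casting in its right-hand cavity at (201,235). The spare holder is at (280,270), the beaker at (277,155) and the pan at (388,238). The side view agrees: casting at (200,192), pan at (313,295).

Run:
```python
from h import *
P={'casting':([201.2,233.5],[201.4,206.6]),'mould':([173.8,241.9],[182.7,197.7]),'pan':([385.9,238.9],[311.6,291.9]),'spare':([280.2,271.4],[213.1,264.4]),'beaker':([274.6,163.8],[305.9,216.7])}
for k,(a,b) in P.items(): print(k,tri([ray('top',a),ray('side',b)]).round(4))
a=snap('top')
for q in ['mould','pan','casting']:
    r=arm.regions_of('top',q)
    if r:
        m=r[0]['region'].astype(np.uint8);c=max(cv2.findContours(m,0,2)[0],key=cv2.contourArea)
        z={'mould':.036,'pan':.076,'casting':.038}[q]
        w=np.array([at('top',p,z)[:2] for p in c[:,0].astype(float)],np.float32)
        print(q,r[0]['conf'],m.sum(),cv2.minAreaRect(w))
        if q=='pan': print(cv2.minEnclosingCircle(w),cv2.fitEllipse(w))
for p in [(173,242),(201,234),(388,239)]: print(at('top',p,.04))
print(arm.calibration('wrist'))
crop=cv2.resize(a[195:285,110:230],None,fx=6,fy=6,interpolation=2)
cv2.imwrite('pics/crop.png',crop[:,:,::-1])
```

```text
casting [0.5295 0.1783 0.0029]
mould [0.5122 0.2375 0.0008]
pan [ 0.5172 -0.2046  0.0743]
spare [0.4526 0.0041 0.0075]
beaker [ 0.6902  0.0164 -0.0036]
mould 0.76 3372 ((0.5120118260383606, 0.23313726484775543), (0.10584928095340729, 0.204284206032753), 11.498261451721191)
pan 0.86 12819 ((0.47719234228134155, -0.19647985696792603), (0.1902366280555725, 0.26413872838020325), 85.79108428955078)
((0.4778152108192444, -0.19723746180534363), 0.15650568902492523) ((0.4768054187297821, -0.19615785777568817), (0.23908177018165588, 0.3058915436267853), 84.22306060791016)
casting 0.96 505 ((0.5232139825820923, 0.1730368733406067), (0.05512337014079094, 0.040430255234241486), 11.035154342651367)
[0.51041269 0.22880195 0.04      ]
[0.52708912 0.17104051 0.04      ]
[ 0.51724071 -0.21774288  0.04      ]
{'K': array([[310.21854974,   0.        , 280.43684392],
       [  0.        , 310.21854974, 209.68845179],
       [  0.        ,   0.        ,   1.        ]]), 'T': array([[ 2.44275284e-01,  9.28601046e-01,  2.79337937e-01,
         7.85732382e-02],
       [ 9.69705923e-01, -2.33947034e-01, -7.02794973e-02,
         6.24655798e-01],
       [ 8.86672199e-05,  2.88043196e-01, -9.57617413e-01,
         3.84752694e-01],
       [ 0.00000000e+00,  0.00000000e+00,  0.00000000e+00,
         1.00000000e+00]])}
```

View pics/crop.png

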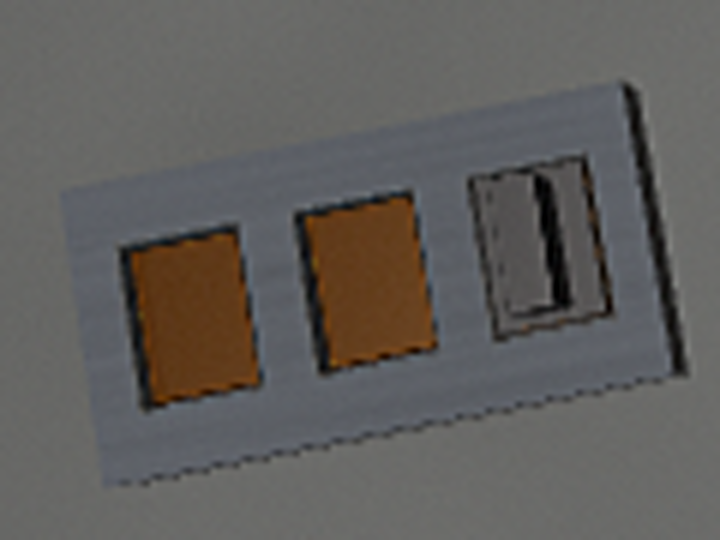

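The crop shows the casting in the right-hand cavity, with the bar lying along the mould's short side and the mould yawed about +11°. I'll move above it.

move_arm(motion=[{"tx": -0.0389, "ty": -0.0274}, {"tx": -0.0389, "ty": -0.0274}, {"tx": -0.0389, "ty": -0.0274}, {"tx": -0.0389, "ty": -0.0274}, {"tx": -0.0389, "ty": -0.0274}, {"tx": -0.0389, "ty": -0.0274}, {"tx": -0.0389, "ty": -0.0274}, {"tx": -0.0389, "ty": -0.0274}, {"tx": -0.0389, "ty": -0.0274}, {"tx": -0.0389, "ty": -0.0274}, {"tx": -0.0389, "ty": -0.0274}, {"tx": -0.0389, "ty": -0.0274}])

```text
invalid input
```

move_arm(motion=[{"twist": -0.0933}, {"twist": -0.0933}, {"twist": -0.0933}, {}, {}])

```text
invalid input
```

```bash
cat > look.py <<'E'
from h import *
from scipy.spatial.transform import Rotation as Ro
def pose():
    s=arm.observe();R=Ro.from_rotvec(s['ee_rot']).as_matrix();p=s['position']
    print('t',round(s['clock'],2),'pos',p.round(4),'yang',np.degrees(np.arctan2(R[1,1],R[0,1])).round(2),'tilt',R[:,2].round(4),'F',s['force'].round(2),'w',round(s['width'],4),'g',round(s['gripper_force'],2))
    return p,R
def rects(cam,q,z):
    for r in arm.regions_of(cam,q)[:3]:
        m=r['region'].astype(np.uint8);c=max(cv2.findContours(m,0,2)[0],key=cv2.contourArea)
        w=np.array([at(cam,p,z)[:2] for p in c[:,0].astype(float)],np.float32)
        print(q,round(r['conf'],2),np.round(np.array(r['point'])*[W,H],1),[np.round(x,4) for x in cv2.minAreaRect(w)])
E
python3 - <<'E'
from look import *
pose();snap('wrist','w1.png')
rects('wrist','mould',.036);rects('wrist','casting',.038);rects('wrist','blank_a',.03)
for q in ['casting','mould']:print(q,[(np.round(np.array(r['point'])*[W,H],1).tolist(),round(r['conf'],2)) for r in arm.place_of('wrist',q)[:3]])
E
```

```text
t 1.0 pos [0.1533 0.6059 0.2268] yang 75.8 tilt [ 1.e-04  0.e+00 -1.e+00] F [0.45 0.28 0.71] w 1.0021 g 0.0
casting []
mould []
```

View pics/w1.png

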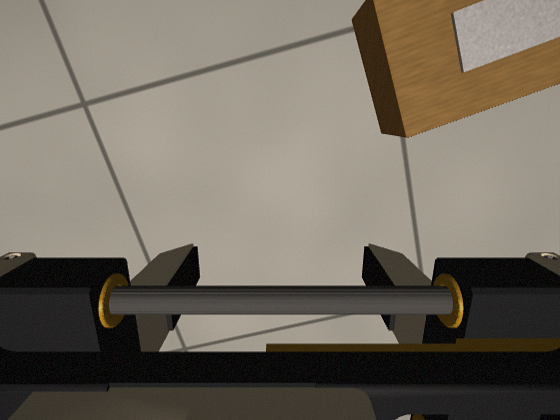

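The wrist view shows open fingers and a wooden block, but the moves were refused, so nothing has moved. I'll retry with all four fields in each row.

move_arm(motion=[{"tx": -0.0389, "ty": -0.0274, "tz": 0.0, "twist": 0.0}, {"tx": -0.0389, "ty": -0.0274, "tz": 0.0, "twist": 0.0}, {"tx": -0.0389, "ty": -0.0274, "tz": 0.0, "twist": 0.0}, {"tx": -0.0389, "ty": -0.0274, "tz": 0.0, "twist": 0.0}, {"tx": -0.0389, "ty": -0.0274, "tz": 0.0, "twist": 0.0}, {"tx": -0.0389, "ty": -0.0274, "tz": 0.0, "twist": 0.0}, {"tx": -0.0389, "ty": -0.0274, "tz": 0.0, "twist": 0.0}, {"tx": -0.0389, "ty": -0.0274, "tz": 0.0, "twist": 0.0}, {"tx": -0.0389, "ty": -0.0274, "tz": 0.0, "twist": 0.0}, {"tx": -0.0389, "ty": -0.0274, "tz": 0.0, "twist": 0.0}, {"tx": -0.0389, "ty": -0.0274, "tz": 0.0, "twist": 0.0}, {"tx": -0.0389, "ty": -0.0274, "tz": 0.0, "twist": 0.0}])

```text
clock: 2.5
position: [0.5263, 0.1711, 0.227]
ee_rot: [0.388, 3.117, 0.001]
force: [0.2, 0.5, -0.3]
width: 0.999
gripper_force: 0.0
```

move_arm(motion=[{"tx": 0, "ty": 0, "tz": 0, "twist": -0.0933}, {"tx": 0, "ty": 0, "tz": 0, "twist": -0.0933}, {"tx": 0, "ty": 0, "tz": 0, "twist": -0.0933}, {"tx": 0, "ty": 0, "tz": 0, "twist": 0}])

```text
clock: 2.9
position: [0.5253, 0.1724, 0.2267]
ee_rot: [-0.304, 3.127, 0.0]
force: [0.9, 0.5, -0.2]
width: 1.002
gripper_force: 0.0
```

Run:
```python
from look import *
pose();snap('wrist','w2.png')
rects('wrist','mould',.036);rects('wrist','casting',.038);rects('wrist','blank_a',.03)
for q in ['casting','mould']:print(q,[(np.round(np.array(r['point'])*[W,H],1).tolist(),round(r['conf'],2)) for r in arm.place_of('wrist',q)[:3]])
```

```text
t 2.9 pos [0.5253 0.1724 0.2267] yang 101.11 tilt [ 0.e+00  2.e-04 -1.e+00] F [ 0.87  0.53 -0.23] w 1.0019 g 0.0
mould 0.95 [351.6 178.5] [array([0.5114, 0.2352]), array([0.1074, 0.2   ]), np.float64(10.7958)]
blank_a 0.75 [336.9 181.1] [array([0.5121, 0.2345]), array([0.0546, 0.0389]), np.float64(10.8698)]
blank_a 0.7 [388.9 184.4] [array([0.5003, 0.2958]), array([0.055 , 0.0389]), np.float64(11.4251)]
casting [([285.4, 181.3], 0.75)]
mould [([332.6, 181.6], 0.83)]
```

View pics/w2.png

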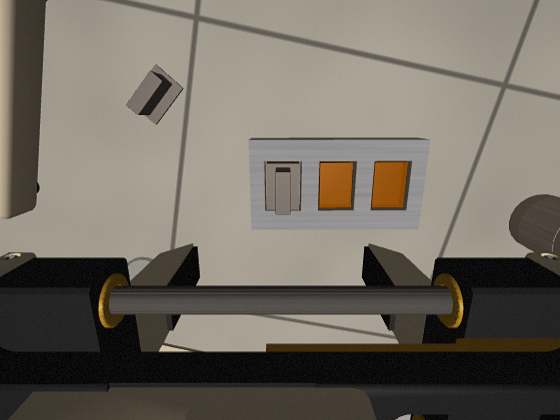

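The wrist view shows the mould with the bar at (283,190) and the blanks at (337,182) and (390,185). The pan-side balance is at the upper left. I'll save this calibration, move lower, and triangulate.

Run:
```python
from look import *
c=arm.calibration('wrist');np.savez('c2.npz',K=c['K'],T=c['T'])
```

move_arm(motion=[{"tx": 0.0014, "ty": 0.002, "tz": 0.03, "twist": 0}, {"tx": 0, "ty": 0, "tz": 0.04, "twist": 0}, {"tx": 0, "ty": 0, "tz": 0, "twist": 0}, {"tx": 0, "ty": 0, "tz": 0, "twist": 0}])

```text
clock: 3.6
position: [0.5232, 0.1743, 0.157]
ee_rot: [0.3, -3.126, 0.001]
force: [-0.2, -0.0, 0.2]
width: 1.0
gripper_force: 0.0
```

Run:
```python
from look import *
pose();im=snap('wrist')
rects('wrist','mould',.036);rects('wrist','blank_a',.03);rects('wrist','casting',.038)
th=np.radians(10.9);c,s=np.cos(th),np.sin(th);O=np.array([.5235,.1741])
def rect(w,h,z): return [np.append(O+[c*x-s*y,s*x+c*y],z) for x,y in [(-w,-h),(w,-h),(w,h),(-w,h)]]
k=np.load('c2.npz');Ti=np.linalg.inv(k['T'])
def p2(X): p=k['K']@(Ti@np.append(X,1))[:3];return p[:2]/p[2]
i2=cv2.imread('pics/w2.png')
def crop(I,f,box,z):
    x0,y0,x1,y1=box;C=cv2.resize(I[y0:y1,x0:x1],None,fx=z,fy=z,interpolation=cv2.INTER_CUBIC)
    for R,col in ((rect(.023,.008,.070),(0,0,255)),(rect(.027,.019,.038),(0,255,0))):
        cv2.polylines(C,[np.array([((f(X)-[x0,y0]+.5)*z) for X in R]).astype(int)],1,col,1)
    return C
print([p2(X).round(1) for X in rect(.023,.008,.07)],[proj('wrist',X).round(1) for X in rect(.023,.008,.07)])
q=np.mean([proj('wrist',X) for X in rect(.027,.019,.038)],0).astype(int)
A=crop(i2,p2,(243,145,323,235),6);B=crop(im[:,:,::-1].copy(),lambda X:proj('wrist',X),(q[0]-65,q[1]-67,q[0]+55,q[1]+68),4)
print(q,(q[0]-65,q[1]-67));h=min(len(A),len(B));cv2.imwrite('pics/ov.png',np.hstack([A[:h],B[:h][:,:319]]) if 0 else np.hstack([cv2.resize(A,(380,430)),cv2.resize(B,(400,430))]))
cv2.imwrite('pics/w3.png',im[:,:,::-1]);cc=arm.calibration('wrist');np.savez('c3.npz',K=cc['K'],T=cc['T'])
```

```text
t 3.6 pos [0.5232 0.1743 0.157 ] yang 100.95 tilt [-1.2e-03 -7.0e-04 -1.0e+00] F [-0.18 -0.02  0.17] w 0.9997 g 0.0
mould 0.77 [365.9 191.5] [array([0.5129, 0.2359]), array([0.1102, 0.2024]), np.float64(11.411)]
blank_a 0.81 [412.1 202.9] [array([0.5017, 0.2969]), array([0.0548, 0.0388]), np.float64(11.7388)]
blank_a 0.7 [344.8 198.5] [array([0.5138, 0.2355]), array([0.0545, 0.0394]), np.float64(11.0244)]
casting 0.97 [283.6 203.9] [array([0.5299, 0.1756]), array([0.0664, 0.0381]), np.float64(11.783)]
[array([274.6, 170.4]), array([274.8, 213.4]), array([289.9, 213.5]), array([290.3, 170.5])] [array([270.5, 184.4]), array([270.9, 237.3]), array([289.7, 237.3]), array([290.3, 184.5])]
[280 200] (np.int64(215), np.int64(133))
```

View pics/ov.png

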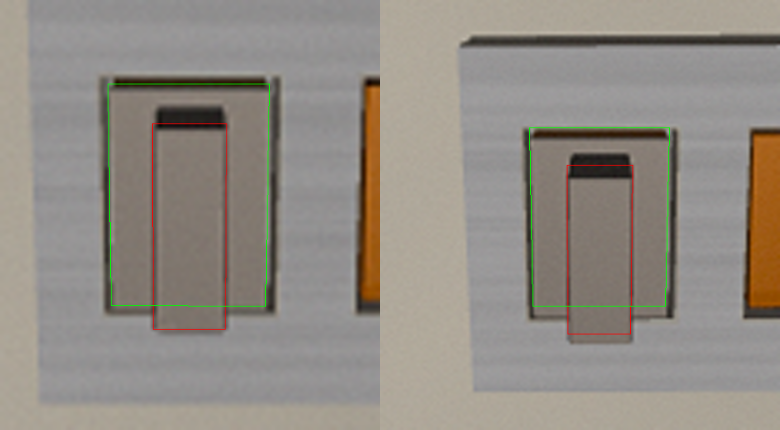

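Both overlays fit the bar sideways. Along the bar it sits 1–3 mm further in +x than the model. I'll triangulate the bar's top edges.

Run:
```python
from look import *
def r(k,p):
    k=np.load(k);d=k['T'][:3,:3]@np.linalg.solve(k['K'],[p[0],p[1],1.]);return k['T'][:3,3],d/np.linalg.norm(d)
obs={'nearL':((275,171.6),(271,188.9)),'nearR':((290,171.6),(290.6,188.9)),'farL':((275,214.1),(271,240.4)),'farR':((290,214.1),(290.6,240.4))}
for k,(a,b) in obs.items():
    print(k,tri([r('c2.npz',a),r('c3.npz',b)]).round(4),[ (lambda o,d:(o+d*(.07-o[2])/d[2]).round(4))(*r(f,p)) for f,p in (('c2.npz',a),('c3.npz',b))])
t=np.array([ [at('top',p,.07)] for p in [(201.,236.)]])
k=np.load('c3.npz');print(k['T'].round(4),proj('wrist',arm.observe()['position']))
```

```text
nearL [0.4966 0.1621 0.1102] [array([0.5035, 0.1625, 0.07  ]), array([0.506 , 0.1629, 0.07  ])]
nearR [0.4937 0.1751 0.1119] [array([0.5006, 0.1775, 0.07  ]), array([0.503 , 0.1786, 0.07  ])]
farL [0.5416 0.1701 0.0912] [array([0.5483, 0.1709, 0.07  ]), array([0.5504, 0.1712, 0.07  ])]
farR [0.5386 0.1849 0.0915] [array([0.5452, 0.1866, 0.07  ]), array([0.5472, 0.1876, 0.07  ])]
[[-1.914e-01  9.391e-01  2.853e-01  4.484e-01]
 [ 9.815e-01  1.830e-01  5.590e-02  1.595e-01]
 [ 3.000e-04  2.907e-01 -9.568e-01  3.163e-01]
 [ 0.000e+00  0.000e+00  0.000e+00  1.000e+00]] [281.10945426 260.51605671]
```

Height is poorly determined over that short baseline, but bar width in pixels fits 0.070 m, and so does the top/side triangulation. Target centre is (0.525, 0.1745). I'll descend to tip z ≈ 0.045.

move_arm(motion=[{"tx": -0.0018, "ty": 0, "tz": 0.04, "twist": 0}, {"tx": 0, "ty": 0, "tz": 0.04, "twist": 0}, {"tx": 0, "ty": 0, "tz": 0.02, "twist": 0}, {"tx": 0, "ty": 0, "tz": 0.006, "twist": 0}, {"tx": 0, "ty": 0, "tz": 0.006, "twist": 0}, {"tx": 0, "ty": 0, "tz": 0, "twist": 0}, {"tx": 0, "ty": 0, "tz": 0, "twist": 0}])

```text
clock: 4.5
position: [0.5261, 0.175, 0.046]
ee_rot: [-0.3, 3.125, 0.001]
force: [0.1, 0.1, 1.0]
width: 1.0
gripper_force: 0.0
```

move_arm(motion=[{"tx": 0, "ty": 0, "tz": 0, "twist": 0}, {"tx": 0, "ty": 0, "tz": 0, "twist": 0}, {"tx": 0, "ty": 0, "tz": 0, "twist": 0}, {"tx": 0, "ty": 0, "tz": 0, "twist": 0}], gripper=0.3, squeeze=12)

```text
clock: 4.9
position: [0.5253, 0.1747, 0.0449]
ee_rot: [-0.301, 3.127, 0.0]
force: [0.2, -0.2, 0.8]
width: 0.706
gripper_force: 0.0
```

Run:
```python
from look import *
pose();im=snap('wrist');cv2.imwrite('pics/w4.png',im[120:420,100:460,::-1])
```

```text
t 4.9 pos [0.5253 0.1747 0.0449] yang 100.99 tilt [ 3.e-04  2.e-04 -1.e+00] F [ 0.25 -0.24  0.76] w 0.706 g 0.0
```

View pics/w4.png

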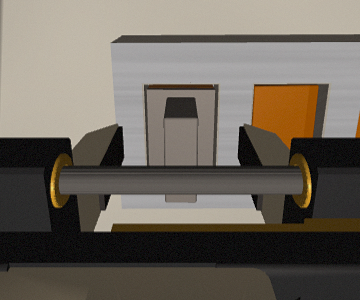

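The bar (cols 163–200 of the crop) sits centred between the fingertips (124 and 238). I'll close on it.

move_arm(motion=[{"tx": 0, "ty": 0, "tz": 0, "twist": 0}, {"tx": 0, "ty": 0, "tz": 0, "twist": 0}, {"tx": 0, "ty": 0, "tz": 0, "twist": 0}, {"tx": 0, "ty": 0, "tz": 0, "twist": 0}, {"tx": 0, "ty": 0, "tz": 0, "twist": 0}, {"tx": 0, "ty": 0, "tz": 0, "twist": 0}, {"tx": 0, "ty": 0, "tz": 0, "twist": 0}, {"tx": 0, "ty": 0, "tz": 0, "twist": 0}, {"tx": 0, "ty": 0, "tz": 0, "twist": 0}, {"tx": 0, "ty": 0, "tz": 0, "twist": 0}], gripper=1, squeeze=12)

```text
clock: 5.95
position: [0.5252, 0.1747, 0.0447]
ee_rot: [0.301, -3.127, -0.0]
force: [-0.0, -0.0, -0.9]
width: 0.178
gripper_force: 12.0
```

move_arm(motion=[{"tx": 0, "ty": 0, "tz": -0.003, "twist": 0}, {"tx": 0, "ty": 0, "tz": -0.004, "twist": 0}, {"tx": 0, "ty": 0, "tz": -0.005, "twist": 0}, {"tx": 0, "ty": 0, "tz": -0.005, "twist": 0}, {"tx": 0, "ty": 0, "tz": -0.006, "twist": 0}, {"tx": 0, "ty": 0, "tz": -0.006, "twist": 0}, {"tx": 0, "ty": 0, "tz": -0.006, "twist": 0}, {"tx": 0, "ty": 0, "tz": -0.01, "twist": 0}, {"tx": 0, "ty": 0, "tz": -0.02, "twist": 0}, {"tx": 0, "ty": 0, "tz": -0.03, "twist": 0}, {"tx": 0, "ty": 0, "tz": -0.03, "twist": 0}, {"tx": 0, "ty": 0, "tz": -0.03, "twist": 0}])

```text
clock: 7.15
position: [0.525, 0.1745, 0.2015]
ee_rot: [-0.301, 3.127, 0.0]
force: [0.9, -0.6, -1.0]
width: 0.173
gripper_force: 12.0
```

Run:
```python
from look import *
p,R=pose();a=snap('top');s=snap('side','s2.png');pose()
pp={c:[(np.array(r['point'])*[W,H],r['conf']) for r in arm.place_of(c,'pan')[:1]] for c in ('top','side')};print(pp)
if pp['top'] and pp['side']:
    X=tri([ray(c,pp[c][0][0]) for c in ('top','side')]);print('pan',X)
# pan disc: darker steel in top image, ellipse fit
g=cv2.cvtColor(a,cv2.COLOR_RGB2GRAY)[185:290,335:440]
_,m=cv2.threshold(g,0,255,cv2.THRESH_OTSU+cv2.THRESH_BINARY_INV)
for c in cv2.findContours(m,1,2)[0]:
    if cv2.contourArea(c)>2500: 
        (u,v),ax,an=cv2.fitEllipse(c);print((u+335,v+185),ax,at('top',(u+335,v+185),.076))
for q in ['mould','blank_a']: rects('top',q,.036 if q=='mould' else .03)
```

```text
t 7.15 pos [0.525  0.1745 0.2015] yang 100.98 tilt [ 1.e-04  0.e+00 -1.e+00] F [ 0.86 -0.58 -1.03] w 0.173 g 12.0
t 7.25 pos [0.5275 0.1754 0.2044] yang 100.98 tilt [ 0.0067  0.0031 -1.    ] F [ 0.55 -1.38 -0.59] w 0.1744 g 12.0
{'top': [(array([387.52 , 237.384]), 0.63)], 'side': [(array([312.872, 293.412]), 0.63)]}
pan [ 0.51910381 -0.2075901   0.0726181 ]
(387.56225967407227, 239.06396484375) (73.4346694946289, 75.6866226196289) [ 0.51574624 -0.20668802  0.076     ]
mould 0.77 [189.9 256.3] [array([0.4823, 0.2057]), array([0.0409, 0.1656]), np.float64(12.7517)]
blank_a 0.56 [169.7 257.3] [array([0.4909, 0.2309]), array([0.0146, 0.0337]), np.float64(0.0823)]
```

View pics/s2.png

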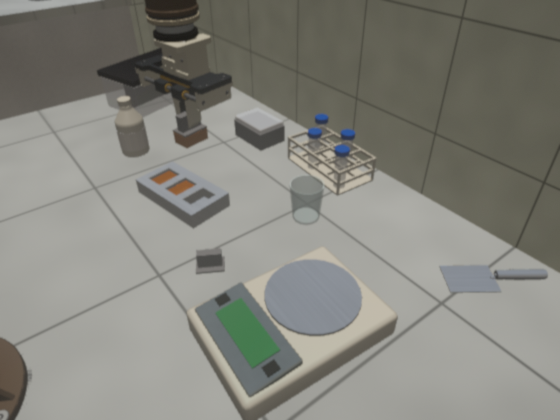

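The casting is out and held upright below the gripper. The mould (right cavity now empty), both blanks and the spare holder are unmoved. The pan centre is about (0.516, -0.207).

move_arm(motion=[{"tx": 0.0032, "ty": -0.0147, "tz": 0, "twist": 0}, {"tx": 0.0053, "ty": -0.0244, "tz": 0, "twist": 0}, {"tx": 0.0075, "ty": -0.0342, "tz": 0, "twist": 0}, {"tx": 0.0085, "ty": -0.0391, "tz": 0, "twist": 0}, {"tx": 0.0096, "ty": -0.044, "tz": 0, "twist": 0}, {"tx": 0.0096, "ty": -0.044, "tz": 0, "twist": 0}, {"tx": 0.0096, "ty": -0.044, "tz": 0, "twist": 0}, {"tx": 0.0085, "ty": -0.0391, "tz": 0, "twist": 0}, {"tx": 0.0075, "ty": -0.0342, "tz": 0, "twist": 0}, {"tx": 0.006, "ty": -0.0274, "tz": 0, "twist": 0}, {"tx": 0.0038, "ty": -0.0176, "tz": 0, "twist": 0}, {"tx": 0.0021, "ty": -0.0098, "tz": 0, "twist": 0}])

```text
clock: 8.65
position: [0.5148, -0.2095, 0.1989]
ee_rot: [0.295, -3.126, 0.001]
force: [0.2, 1.3, -1.7]
width: 0.173
gripper_force: 12.0
```

move_arm(motion=[{"tx": 0, "ty": 0, "tz": 0, "twist": 0}, {"tx": 0, "ty": 0, "tz": 0.02, "twist": 0}, {"tx": 0, "ty": 0, "tz": 0.02, "twist": 0}, {"tx": 0, "ty": 0, "tz": 0.02, "twist": 0}, {"tx": 0, "ty": 0, "tz": 0.01, "twist": 0}, {"tx": 0, "ty": 0, "tz": 0, "twist": 0}, {"tx": 0, "ty": 0, "tz": 0, "twist": 0}, {"tx": 0, "ty": 0, "tz": 0, "twist": 0}])

```text
clock: 9.45
position: [0.5171, -0.2065, 0.1307]
ee_rot: [-0.301, 3.126, -0.001]
force: [0.2, -0.3, -1.0]
width: 0.173
gripper_force: 12.0
```

Run:
```python
from look import *
pose();im=snap('wrist');s=snap('side')
cv2.imwrite('pics/p1.png',np.hstack([cv2.resize(im,(400,300)),cv2.resize(s[180:400,180:420],(400,367))[:300]])[:,:,::-1])
for c in ('wrist','side'):
  for q in ('pan','casting'): print(c,q,[(np.round(np.array(r['point'])*[W,H],1).tolist(),round(r['conf'],2)) for r in arm.place_of(c,q)[:2]])
print(proj('side',[.516,-.207,.076]),proj('wrist',[.516,-.207,.076]))
```

```text
t 9.45 pos [ 0.5171 -0.2065  0.1307] yang 101.01 tilt [ 1.5e-03 -3.0e-04 -1.0e+00] F [ 0.16 -0.31 -0.97] w 0.1727 g 12.0
wrist pan []
wrist casting []
side pan []
side casting [([315.7, 282.8], 0.77)]
[311.25339865 292.6296468 ] [280.54196504 226.40115884]
```

View pics/p1.png

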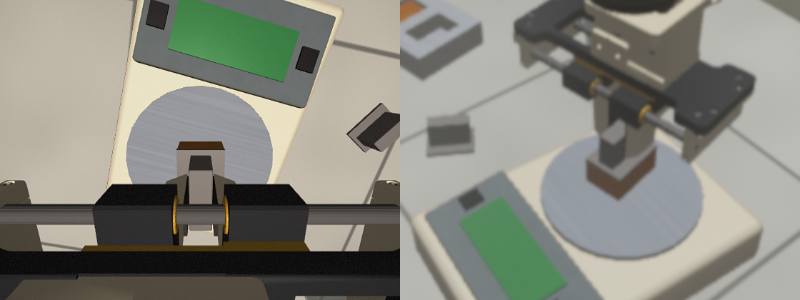

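The wrist and side views both show the casting hanging upright over the pan. Contact is expected at TCP z ≈ 0.111, so I'll approach gently.

move_arm(motion=[{"tx": 0, "ty": 0, "tz": 0.008, "twist": 0}, {"tx": 0, "ty": 0, "tz": 0.005, "twist": 0}, {"tx": 0, "ty": 0, "tz": 0.002, "twist": 0}, {"tx": 0, "ty": 0, "tz": 0, "twist": 0}, {"tx": 0, "ty": 0, "tz": 0, "twist": 0}, {"tx": 0, "ty": 0, "tz": 0, "twist": 0}])

```text
clock: 10.35
position: [0.5166, -0.2065, 0.1148]
ee_rot: [-0.301, 3.127, -0.0]
force: [0.3, 0.1, -1.0]
width: 0.173
gripper_force: 12.0
```

move_arm(motion=[{"tx": 0, "ty": 0, "tz": 0.001, "twist": 0}, {"tx": 0, "ty": 0, "tz": 0.001, "twist": 0}, {"tx": 0, "ty": 0, "tz": 0, "twist": 0}, {"tx": 0, "ty": 0, "tz": 0, "twist": 0}])

```text
clock: 10.75
position: [0.5165, -0.2064, 0.1127]
ee_rot: [-0.301, 3.127, 0.0]
force: [-0.4, 0.1, -1.3]
width: 0.172
gripper_force: 12.0
```

move_arm(motion=[{"tx": 0, "ty": 0, "tz": 0.0005, "twist": 0}, {"tx": 0, "ty": 0, "tz": 0.0005, "twist": 0}, {"tx": 0, "ty": 0, "tz": 0, "twist": 0}, {"tx": 0, "ty": 0, "tz": 0, "twist": 0}])

```text
clock: 11.15
position: [0.5165, -0.2065, 0.1117]
ee_rot: [0.301, -3.127, -0.0]
force: [-0.2, -0.5, -0.5]
width: 0.168
gripper_force: 12.0
```

```bash
python3 -c "
from look import *
pose()"
```

```text
t 11.15 pos [ 0.5165 -0.2065  0.1117] yang 100.99 tilt [-1.e-04  0.e+00 -1.e+00] F [-0.21 -0.54 -0.49] w 0.168 g 12.0
```

move_arm(motion=[{"tx": 0, "ty": 0, "tz": 0.0005, "twist": 0}, {"tx": 0, "ty": 0, "tz": 0, "twist": 0}, {"tx": 0, "ty": 0, "tz": 0, "twist": 0}])

```text
clock: 11.45
position: [0.5165, -0.2064, 0.1112]
ee_rot: [-0.301, 3.127, 0.0]
force: [0.3, -0.4, -1.3]
width: 0.174
gripper_force: 12.0
```

move_arm(motion=[{"tx": 0, "ty": 0, "tz": 0.0005, "twist": 0}, {"tx": 0, "ty": 0, "tz": 0, "twist": 0}, {"tx": 0, "ty": 0, "tz": 0, "twist": 0}])

```text
clock: 11.75
position: [0.5165, -0.2064, 0.1107]
ee_rot: [-0.301, 3.127, 0.0]
force: [0.5, 0.5, -0.8]
width: 0.17
gripper_force: 12.0
```

move_arm(motion=[{"tx": 0, "ty": 0, "tz": 0.0005, "twist": 0}, {"tx": 0, "ty": 0, "tz": 0, "twist": 0}, {"tx": 0, "ty": 0, "tz": 0, "twist": 0}])

```text
clock: 12.05
position: [0.5165, -0.2065, 0.1107]
ee_rot: [-0.301, 3.127, 0.0]
force: [-1.0, 1.1, 4.9]
width: 0.168
gripper_force: 12.0
```

Contact came at z = 0.1107 with about 6 N. I'll ease off 0.4 mm and open.

move_arm(motion=[{"tx": 0, "ty": 0, "tz": -0.0004, "twist": 0}, {"tx": 0, "ty": 0, "tz": 0, "twist": 0}], squeeze=4)

```text
clock: 12.25
position: [0.5165, -0.2065, 0.1107]
ee_rot: [-0.301, 3.127, 0.0]
force: [-0.2, 1.2, 1.5]
width: 0.175
gripper_force: 4.0
```

move_arm(motion=[{"tx": 0, "ty": 0, "tz": 0, "twist": 0}, {"tx": 0, "ty": 0, "tz": 0, "twist": 0}, {"tx": 0, "ty": 0, "tz": 0, "twist": 0}, {"tx": 0, "ty": 0, "tz": 0, "twist": 0}, {"tx": 0, "ty": 0, "tz": 0, "twist": 0}, {"tx": 0, "ty": 0, "tz": 0, "twist": 0}], gripper=0)

```text
clock: 12.85
position: [0.5165, -0.2065, 0.1106]
ee_rot: [0.301, -3.127, -0.0]
force: [0.8, -0.2, -0.2]
width: 0.497
gripper_force: 0.0
```

move_arm(motion=[{"tx": 0, "ty": 0, "tz": -0.005, "twist": 0}, {"tx": 0, "ty": 0, "tz": -0.015, "twist": 0}, {"tx": 0, "ty": 0, "tz": -0.03, "twist": 0}, {"tx": 0, "ty": 0, "tz": -0.03, "twist": 0}, {"tx": 0, "ty": 0, "tz": -0.03, "twist": 0}, {"tx": 0, "ty": 0, "tz": -0.03, "twist": 0}, {"tx": 0, "ty": 0, "tz": 0, "twist": 0}, {"tx": 0, "ty": 0, "tz": 0, "twist": 0}, {"tx": 0, "ty": 0, "tz": 0, "twist": 0}])

```text
clock: 13.75
position: [0.5159, -0.2061, 0.2498]
ee_rot: [0.301, -3.126, -0.001]
force: [0.7, 0.8, 0.5]
width: 0.496
gripper_force: 0.0
```

Run:
```python
from look import *
pose();im=snap('wrist');s=snap('side')
cv2.imwrite('pics/f.png',np.hstack([cv2.resize(im,(400,300)),cv2.resize(s,(400,300))])[:,:,::-1])
for q in ('pan','casting'): print(q,[(np.round(np.array(r['point'])*[W,H],1).tolist(),at('wrist',np.array(r['point'])*[W,H],.076).round(4),round(r['conf'],2)) for r in arm.place_of('wrist',q)[:2]])
```

```text
t 13.75 pos [ 0.5159 -0.2061  0.2498] yang 101.0 tilt [-1.3e-03  5.0e-04 -1.0e+00] F [0.74 0.75 0.54] w 0.4956 g 0.0
pan []
casting [([282.6, 189.0], array([ 0.5144, -0.2046,  0.076 ]), 0.72)]
```

View pics/f.png

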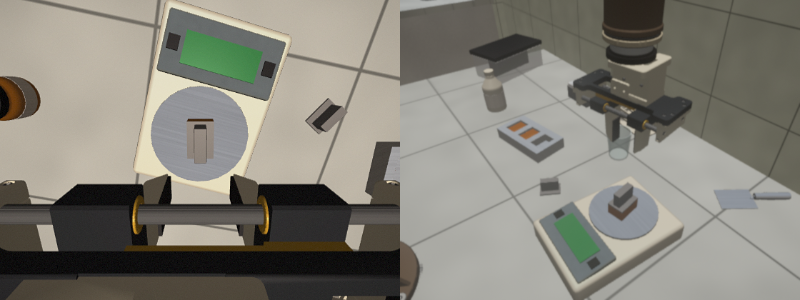

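Both views show the casting upright in the pan's middle: base at about (201,135) in the left image, pan centre at about (199,133). The gripper is clear.

```bash
python3 -c "
from cell import arm
print(arm.sign_off())"
```

```text
the job is handed in; nothing more can be done
None
```

The casting is out of the mould and stands upright in the middle of the balance pan, released with the gripper clear; I saw nothing else moved in the last views, and the job was handed in at about 14 s.

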